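# Tap a skewed stack of well plates square in its carrier and snap the keeper cover shut

## Robot

A 6-joint arm with a two-finger parallel gripper is mounted at the origin on the work surface. World frame = base frame: x ahead of the robot, y to its left, z up, the work surface at z = 0. Lengths are in m, angles in degrees, forces in N, time in s.
With the tool pointing down it reaches from about 0.25 to 0.725 m from the base axis. Payload 9.7 kg.
Tool frame: the origin (TCP) lies at the very end of the fingers, on their centre line; the grasp point (between the pads) lies grasp_offset behind it (grasp_offset is the distance from the TCP to the grasp point, in m); z points along the fingers, y is the line along which they close (so a half turn about z gives the same grasp; the last joint's range is limited). The gripper opens to 85 mm and grips with 20 to 120 N. Pads are 22 mm wide; open, the fingers measure 114 mm over their backs; the gripper's body (76 mm by 85 mm) begins 54 mm behind the grasp point. The pads swing forward as they close: fully open they stand 13 mm farther back than shut.
Start: joints at [63.312, 4.979, 10.078, 95.1, 0, 90], TCP at [0.247, 0.491, 0.231] pointing down, gripper open.
Joint ranges: [-179.16, 179.16], [-48.56, 103.87], [-65.8, 70.77], [-126.05, 130.52], [-82.76, 87.17], [-180, 180]. Speed limits (degrees/s): [127.2, 127.2, 147.25, 180, 180, 180].

## Interface

Orientations are given as [roll, pitch, yaw] about the fixed x, y, z axes, in that order (R = Rz(yaw) Ry(pitch) Rx(roll)).
In Python, from workcell import get_obs, camera, calibration, job_done, recognise, cut_out, mark_of, grasp_offset gives the robot as it stands.
- The arm moves only by the tool servo_tool, never from a script. Its argument "moves" is a list of rows, each a list of 3 entries, a list of its own where there are three numbers: the turn, a rotation vector about the tool's x, y, z in degrees, then the shift along the tool's x, y, z in m, then the opening in per cent of the stroke, from 0 (shut) to 100 (fully open). In form: [[[ax, ay, az], [x, y, z], claw], ...]. A call has 1 to 12 rows; each row shifts and turns the commanded pose from where the row before left it, along the tool's axes as they then stand; what a row does not reach is not made up. A row lasts 1/10 s, in which the tool goes at most 50 mm and 8.59 degrees, less where a joint would pass 70% of its speed; a pose out of reach is approached as far as the arm can. A call is refused whole if a number of a shift passes 0.05 or a number of a turn 8.59, either way. A call with a gripper value outside its range is refused whole. The fingers move at their own pace and stop on an object; "force" is the grip in N (left out, the last holds). Time passes only in rows, so rows that do not move let the fingers close. It gives the time, the measured TCP pose, the force, the opening and the grip force at its end, in the units of the state.
- get_obs(): the state, without advancing time (a new reading comes with each control period).
- camera(name): name is "side" or "top"; returns (picture, depth): 480x640x3 uint8, red, green, blue; 480x640 float32, m along the optical axis (not along the pixel's ray), 0 where there is no reading.
- calibration(name): a dict with "camera_matrix" (3x3 intrinsics, pixels), "R" (3x3) and "t" (3): a world point X has camera coordinates R X + t. Camera axes: x right, y down, z forward; pixel columns grow to the right and rows downward; lengths in m; the calibration is good to about 2 mm. A picture is of the moment at which its call begins. calibration takes no time and is no camera call.
- job_done(): hands the job in; it is judged then, once.
Trained networks look in the newest picture that a camera, given by its name, has taken for a name from the list of things; names that differ only in an ending like _2 or _b are one class to them, and where a whole thing is asked for, a point or a joint stands for the part that bears it (a point fixed in the world has none). Each returns a list of dicts, best first, with "score" (0 to 1); they miss things now and then, are a little off and sometimes report something else, mostly with a low value. They report only what shows in the picture. A call takes as long as a camera call. They do not tell look-alikes from the thing itself.
- recognise(name, camera): "xyz" ([x, y, z] in m, in the coordinates of the camera as it stood for that picture, good to about 4 mm: the middle of the surface that is visible of it).
- cut_out(name, camera): "mask" (480x640 bool, what is visible of it).
- mark_of(name, camera): "xyz" ([x, y, z] in m, in the coordinates of the camera as it stood for that picture, good to about 4 mm: a listed point, or the origin of a listed thing).
The state is a dict: "time": time; "q": joint angles; "qd": joint speeds; "joint_efforts": joint torques, N m; "ee_pos": TCP position; "tcp_rot": TCP orientation; "wrist_force": force on the tool from outside, world axes, zero at the start; "torque": the same for the moment, N m; "opening": finger opening in m; "grasp_force": force on a finger pad.
Only numpy, scipy, OpenCV 4.12 (cv2) and the standard library are available. Lean on these libraries where they do the work, as an engineer would, in place of code of your own. Each camera call takes 0.05 s, during which the arm holds its last target. There are 200 camera calls.

## Task

Leaving the stack of four plates where it lies and without lifting any of them, gently tap and push its edges until all four plates are square and flush against both stop walls of the carrier. Then press the carrier's hinged cover down over the stack until its catch snaps and holds it shut. Leave everything else on the bench alone.

Things in the scene. Friction and masses are not known exactly. Their poses are not given: they have to be found in the camera images.
- cassette: aluminium plate carrier fixed to the bench: floor 200 (x) x 180 (y) x 8 mm, origin at the centre of its underside, z up. Two walls form a corner: one along its +x side, inner face at x = 80 mm; one in two pieces along its +y side, inner face at y = 60 mm (hinge gap x = -8 to 34). Wall tops 48 mm above the bench. The -x and -y sides are open. Turned up to 0.35 rad
- seat (a point): point on the carrier's floor (8 mm above the bench), at x = 20, y = 18 mm of the carrier, axes as the carrier's: the origin of every plate is straight above it when that plate is flush with both walls
- cover (a joint): angle of the steel cover: 0 = shut, level, 5 mm above the stack, reaching from its hinge in the carrier's -y direction, upper face 58 mm above the bench; 1.1 to 1.4 = open, as at the start. A weak spring (1 N at the edge) lifts it. From 0.4 rad down a catch resists (about 8 N near the edge); pushed past about 0.1 rad it snaps to 0 and is held
- cover_hinge (a point): middle of the cover's hinge line, fixed on the carrier at x = 15, y = 68 mm, 57 mm above the bench; the line runs along the carrier's x
- cover_edge (a point): middle of the cover's free edge on its upper (outer) face, moves with the cover. The cover is a flap 48 mm wide (along the carrier's x), 96 mm from hinge to free edge, 5 mm thick. Axes as the carrier's when shut
- plate1: flat white 24-well plate 120 (x) x 84 (y) x 10 mm on eight round feet 1.5 mm high, about 45 g, origin at the centre of its underside; number 1 from the bottom of the stack of four that lies on the carrier's floor, each skewed and off by about 10 to 30 mm from the walls. Plates slide on each other; a whole stack slides at 1 to 3 N, more if the tool also presses down
- plate2: flat white 24-well plate 120 (x) x 84 (y) x 10 mm on eight round feet 1.5 mm high, about 45 g, origin at the centre of its underside; number 2 from the bottom of the stack of four that lies on the carrier's floor, each skewed and off by about 10 to 30 mm from the walls. Plates slide on each other; a whole stack slides at 1 to 3 N, more if the tool also presses down
- plate3: flat white 24-well plate 120 (x) x 84 (y) x 10 mm on eight round feet 1.5 mm high, about 45 g, origin at the centre of its underside; number 3 from the bottom of the stack of four that lies on the carrier's floor, each skewed and off by about 10 to 30 mm from the walls. Plates slide on each other; a whole stack slides at 1 to 3 N, more if the tool also presses down
- plate4: flat white 24-well plate 120 (x) x 84 (y) x 10 mm on eight round feet 1.5 mm high, about 45 g, origin at the centre of its underside; number 4 from the bottom of the stack of four that lies on the carrier's floor, each skewed and off by about 10 to 30 mm from the walls. Plates slide on each other; a whole stack slides at 1 to 3 N, more if the tool also presses down
- rack_a: white tube rack with red-capped tubes, 190 x 62 x 100 mm, bystander; origin under its centre
- spare: a single plate like the others, lying on the bench, not part of the job, bystander; origin under its centre
- scanner: hand scanner lying on the bench, 150 x 62 x 45 mm, bystander; origin under its centre
- pipette: pipette lying on the bench, 260 x 26 x 24 mm along its x, bystander; origin under its centre (roughly)
- tub: orange open tub, 90 mm wide, 100 mm high, bystander; origin under its centre
- mouse: black computer mouse, 105 x 62 x 34 mm, bystander; origin under its centre
Mind the look-alikes: they are no part of the job. Leave any purple or turquoise look-alike of the plate4 alone.

How it is judged:
By the outcome, as a careful person would: the job done as asked, in the order asked, and still so for the second after the job is handed in, with the robot touching nothing.
It also fails if it takes over 72 s, if anything falls off the work surface, if the arm or the gripper's body presses on something with over 40 N, if the wrist force passes 120 N, or if a joint passes its speed limit or range.

## Working session

There is one attempt and no reset: what is moved stays moved. The work goes in short steps, Python scripts to look and compute and a tool call to move; the robot and the scene stay as the last step left them, time stands still between calls to the robot, and variables do not carry over. Pictures are saved under pics/ and viewed, at most 10 in all, crops included, and the job is handed in when it is done.

Besides the shell and the picture viewer there is one more tool, called after "Request:" by a JSON object that holds its "method" and its "body", one argument or row to a line. servo_tool: Moves the arm, as the interface text tells. Its arguments: {"type":"object","properties":{"moves":{"type":"array"},"force":{"type":"number"}},"required":["moves"]}

```bash
ls; mkdir -p pics
cat > h.py <<'E'
import numpy as np, cv2
from workcell import *
def w(name,p):
    c=calibration(name); return np.array(c["R"]).T@(np.array(p)-np.array(c["t"]))
def cloud(name,d):
    c=calibration(name);K=np.array(c["camera_matrix"])
    v,u=np.mgrid[0:480,0:640]
    P=np.stack([(u-K[0,2])/K[0,0]*d,(v-K[1,2])/K[1,1]*d,d],-1)
    return (P-np.array(c["t"]))@np.array(c["R"])
E
python3 - <<'E'
from h import *
print(get_obs()["ee_pos"],get_obs()["tcp_rot"],grasp_offset)
for n in("top","side"):
    p,d=camera(n);cv2.imwrite(f"pics/{n}0.png",p[:,:,::-1]);np.save(f"d_{n}.npy",d)
    c=calibration(n);print(n,-np.array(c["R"]).T@c["t"],c["camera_matrix"])
    for o in("cassette","seat","cover_hinge","cover_edge","plate1","plate4"):
        print(o,[(np.round(w(n,r["xyz"]),3),round(r["score"],2)) for r in mark_of(o,n)][:4])
E
```

```text
pics
[0.24694497 0.49119529 0.23056669] [-1.79922758e+02  2.67581199e-03  1.53310573e+02] 0.0187
top [0.42531955 0.01001371 1.07897861] [[468.51952644   0.         329.56896891]
 [  0.         468.51952644 248.89550238]
 [  0.           0.           1.        ]]
cassette []
seat [(array([0.545, 0.014, 0.01 ]), 0.7), (array([0.319, 0.286, 0.004]), 0.34)]
cover_hinge [(array([0.525, 0.062, 0.054]), 0.65), (array([0.533, 0.034, 0.149]), 0.62)]
cover_edge [(array([0.529, 0.033, 0.149]), 0.6)]
plate1 [(array([ 0.346, -0.25 ,  0.   ]), 0.83), (array([ 0.84 , -0.021, -0.003]), 0.67), (array([ 0.576,  0.367, -0.003]), 0.58), (array([ 0.528, -0.012,  0.041]), 0.57)]
plate4 [(array([ 0.346, -0.25 ,  0.   ]), 0.83), (array([ 0.84 , -0.021, -0.003]), 0.67), (array([ 0.576,  0.367, -0.003]), 0.58), (array([ 0.528, -0.012,  0.041]), 0.57)]
side [ 0.00735196 -0.88889986  0.69579389] [[490.81843147   0.         312.39965515]
 [  0.         490.81843147 237.18820242]
 [  0.           0.           1.        ]]
cassette [(array([ 0.529, -0.007, -0.007]), 0.67)]
seat []
cover_hinge [(array([ 0.532, -0.003,  0.038]), 0.67), (array([ 0.527, -0.018,  0.009]), 0.21)]
cover_edge [(array([0.535, 0.036, 0.151]), 0.72), (array([ 0.32 ,  0.29 , -0.002]), 0.26), (array([ 0.619, -0.252,  0.004]), 0.16)]
plate1 [(array([ 0.526, -0.016,  0.006]), 0.8), (array([ 0.346, -0.25 , -0.003]), 0.63), (array([ 0.533, -0.003,  0.037]), 0.57), (array([0.534, 0.001, 0.029]), 0.51)]
plate4 [(array([ 0.526, -0.016,  0.006]), 0.8), (array([ 0.346, -0.25 , -0.003]), 0.63), (array([ 0.533, -0.003,  0.037]), 0.57), (array([0.534, 0.001, 0.029]), 0.51)]
```

View pics/top0.png

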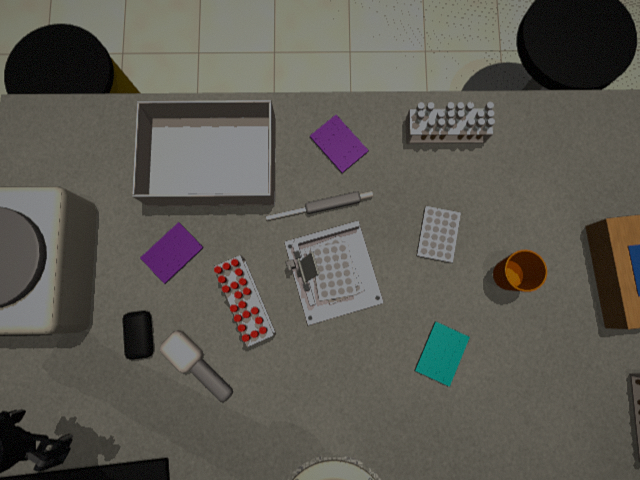

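View pics/side0.png

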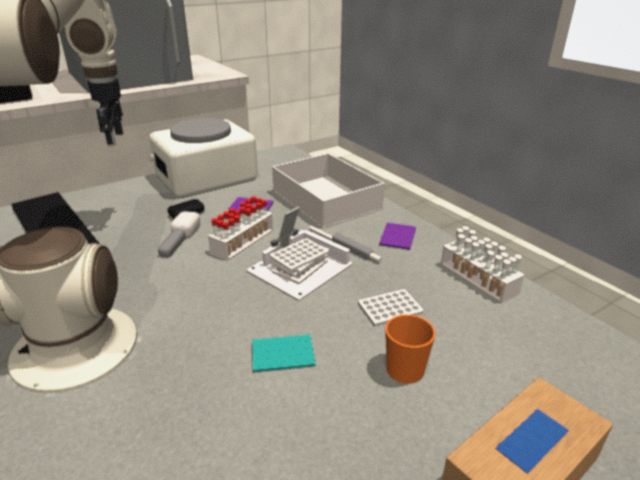

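The top view shows the carrier around (333,273), turned about 13°. The +x wall is towards the top and the hinge and cover are on the left at (305,265). The side view shows the stack at (298,258) with the open cover behind it. Next I'll fit the carrier.

```bash
cat > fit.py <<'E'
from h import *
from scipy.optimize import minimize
d=np.load("d_top.npy");C=cloud("top",d);p=cv2.imread("pics/top0.png")
roi=np.zeros((480,640),bool);roi[205:335,270:395]=1
z=C[:,:,2];print("bench z",np.median(z[340:360,300:400]), "noise",np.std(z[340:360,300:400]))
bench=np.median(z[340:360,300:400])
m=roi&(z-bench>0.004)&(z-bench<0.07)&(d>0)
n,l,s,_=cv2.connectedComponentsWithStats(m.astype(np.uint8));k=l[273,333]; print([tuple(x) for x in s if x[4]>50])
k=1+np.argmax(s[1:,4]); pts=C[l==k]
r=cv2.minAreaRect((pts[:,:2]*1000).astype(np.float32));print(r)
f=pts[abs(pts[:,2]-bench-.008)<.003];print(cv2.minAreaRect((f[:,:2]*1000).astype(np.float32)))
h=np.histogram(pts[:,2]-bench,bins=np.arange(0,.07,.004));print(h)
for y in [C[l==k]]: pass
cv2.imwrite("pics/crop.png",cv2.resize(p[205:335,265:395],(780,780),interpolation=cv2.INTER_CUBIC)[90:690] if 0 else cv2.resize(p[212:332,275:395],(600,600),interpolation=cv2.INTER_CUBIC))
E
python3 fit.py
```

```text
bench z 0.00012242714369512778 noise 0.0761230241282009
[(np.int32(0), np.int32(0), np.int32(640), np.int32(480), np.int32(300212)), (np.int32(270), np.int32(205), np.int32(77), np.int32(16), np.int32(374)), (np.int32(284), np.int32(221), np.int32(99), np.int32(105), np.int32(6397))]
((529.2120361328125, -5.2550506591796875), (201.48895263671875, 188.09933471679688), 16.52962875366211)
((529.9002685546875, -7.0665435791015625), (199.79855346679688, 179.91702270507812), 15.632818222045898)
(array([   0, 1607, 1414,  116,  151,   41,   31,   35,   72,  160,  100,
       1381, 1028,   74,   29,   81,   62]), array([0.   , 0.004, 0.008, 0.012, 0.016, 0.02 , 0.024, 0.028, 0.032,
       0.036, 0.04 , 0.044, 0.048, 0.052, 0.056, 0.06 , 0.064, 0.068]))
```

View pics/crop.png

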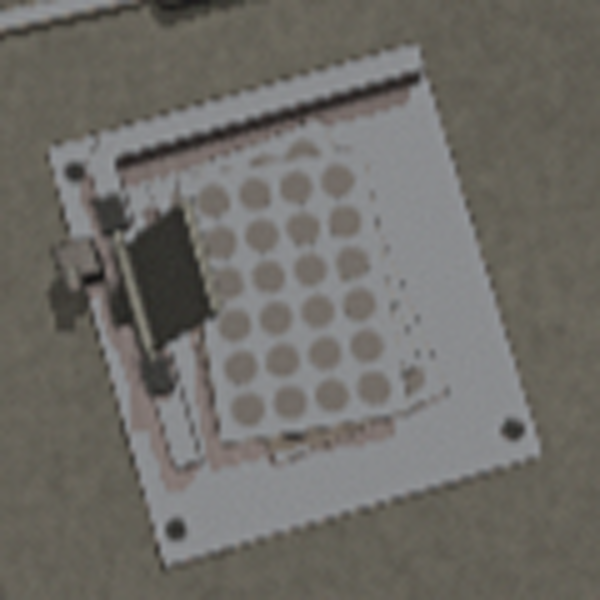

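```bash
cat >> h.py <<'E'
Y0=np.radians(15.63);O=np.array([.5299,-.0071])
def car(P):
    P=np.asarray(P,float);q=P[...,:2]-O;c,s=np.cos(Y0),np.sin(Y0)
    return np.stack([c*q[...,0]+s*q[...,1],-s*q[...,0]+c*q[...,1],P[...,2]],-1)*1000
def tcp():
    o=get_obs();print("t",round(o["time"],2),"car",car(o["ee_pos"]).round(1),"rot",np.round(o["tcp_rot"],1),"yaw rel",round(o["tcp_rot"][2]-15.63,1),"F",np.round(o["wrist_force"],1),"op",round(o["opening"],3))
def sides(C):
    X=car(C)
    # extents of surfaces above floor, per height band
    def band(lo,hi,xr,yr):
        m=(X[...,2]>lo)&(X[...,2]<hi)&(X[...,0]>xr[0])&(X[...,0]<xr[1])&(X[...,1]>yr[0])&(X[...,1]<yr[1]);return X[m]
    return X,band
E
python3 - <<'E'
from h import *
tcp()
d=np.load("d_top.npy");X,band=sides(cloud("top",d))
a=band(44,51,(70,105),(-85,50));print("x wall x pct",np.percentile(a[:,0],[1,2,5,95,99]))
a=band(44,51,(-80,-12),(50,90));print("y wall pct",np.percentile(a[:,1],[1,2,5,95,99]) if len(a) else None)
for lo,hi in((44,51),(34,42),(24,32),(14,22)):
    a=band(lo,hi,(-90,76),(-85,56))
    if len(a)>10: print(lo,hi,len(a),np.percentile(a[:,:2],[1,5,50,95,99],axis=0).round(1).tolist(),cv2.minAreaRect(a[:,:2].astype(np.float32)))
a=band(60,160,(-40,60),(0,80));print("cover",np.percentile(a,[1,99],axis=0).round(1))
E
```

```text
t 0.7 car [-138.1  556.3  231.3] rot [180.    0.  153.3] yaw rel 137.7 F [-1.   0.5 -0.4] op 0.086
x wall x pct [79.80564349 79.91777917 80.09632801 91.31585091 92.09304006]
y wall pct [60.08424694 60.19661092 60.34623737 71.1699569  71.77252958]
44 51 1838 [[-61.0, -43.0], [-55.1, -37.3], [-4.3, -1.0], [52.6, 37.7], [58.7, 44.7]] ((-1.0435295104980469, 0.7145423889160156), (83.89714050292969, 120.0111312866211), 83.23076629638672)
34 42 185 [[-48.6, -44.0], [-43.3, -42.4], [62.8, -12.2], [69.7, 45.3], [71.1, 47.6]] ((6.322208404541016, 1.448455810546875), (126.81270599365234, 83.45934295654297), 5.3795390129089355)
24 32 18 [[-33.8, -23.0], [-32.4, 31.4], [-10.5, 46.2], [7.5, 47.5], [50.6, 47.7]] ((20.131973266601562, 12.89864730834961), (19.544240951538086, 127.46056365966797), 48.53287887573242)
14 22 179 [[-70.8, -53.0], [-67.0, -51.9], [-56.3, -44.2], [0.8, 25.0], [15.5, 28.2]] ((-21.089656829833984, -41.764434814453125), (79.03201293945312, 153.3563690185547), 57.190650939941406)
cover [[-25.3  33.7  60.3]
 [ 56.9  72.9 149.3]]
```

Request:
{"method": "servo_tool", "body": {
  "moves": [
    [[0, 0, 8], [0, 0, 0], 0],
    [[0, 0, 8], [0, 0, 0], 0],
    [[0, 0, 8], [0, 0, 0], 0],
    [[0, 0, 8], [0, 0, 0], 0],
    [[0, 0, 8], [0, 0, 0], 0],
    [[0, 0, 7.7], [0, 0, 0], 0]
  ]
}}

```text
time: 1.3
ee_pos: [0.247, 0.4914, 0.2313]
tcp_rot: [180.0, -0.0, 105.3]
wrist_force: [-0.6, -0.4, 0.5]
opening: 0.0002
grasp_force: 0.0
```

```bash
python3 -c "
from h import *
tcp()"
```

```text
t 1.3 car [-138.1  556.3  231.3] rot [180.   -0.  105.3] yaw rel 89.7 F [-0.6 -0.4  0.5] op 0.0
```

Request:
{"method": "servo_tool", "body": {
  "moves": [
    [[0, 0, 0], [-0.045, 0.01, 0], 0],
    [[0, 0, 0], [-0.045, 0.01, 0], 0],
    [[0, 0, 0], [-0.045, 0.01, 0], 0],
    [[0, 0, 0], [-0.045, 0.01, 0], 0],
    [[0, 0, 0], [-0.045, 0.01, 0], 0],
    [[0, 0, 0], [-0.045, 0.01, 0], 0],
    [[0, 0, 0], [-0.045, 0.01, 0], 0],
    [[0, 0, 0], [-0.045, 0.01, 0], 0],
    [[0, 0, 0], [-0.045, 0.01, 0], 0],
    [[0, 0, 0], [-0.045, 0.01, 0], 0],
    [[0, 0, 0], [-0.045, 0.01, 0], 0],
    [[0, 0, 0], [-0.045, 0.01, 0], 0]
  ]
}}

```text
time: 2.5
ee_pos: [0.5085, 0.0017, 0.2315]
tcp_rot: [180.0, 0.0, 105.6]
wrist_force: [1.4, 1.2, 0.2]
opening: 0.0002
grasp_force: 0.0
```

Request:
{"method": "servo_tool", "body": {
  "moves": [
    [[0, 0, 0], [-0.045, 0.009, 0], 0],
    [[0, 0, 0], [-0.045, 0.009, 0], 0],
    [[0, 0, 0], [-0.03, 0.009, 0.03], 0],
    [[0, 0, 0], [0, 0, 0.03], 0],
    [[0, 0, 0], [0, 0, 0.03], 0],
    [[0, 0, 0], [0, 0, 0.03], 0]
  ]
}}

```text
time: 3.1
ee_pos: [0.5662, -0.1051, 0.1099]
tcp_rot: [-180.0, -0.0, 105.6]
wrist_force: [-0.1, -0.4, -0.4]
opening: -0.0002
grasp_force: 0.0
```

```bash
python3 -c "
from h import *
tcp()
p,d=camera('side');cv2.imwrite('pics/s1.png',cv2.resize(p[130:310,190:410,::-1],(733,600),interpolation=cv2.INTER_CUBIC))"
```

```text
t 3.1 car [   8.5 -104.2  109.9] rot [-180.    -0.   105.6] yaw rel 89.9 F [-0.1 -0.4 -0.4] op -0.0
```

View pics/s1.png

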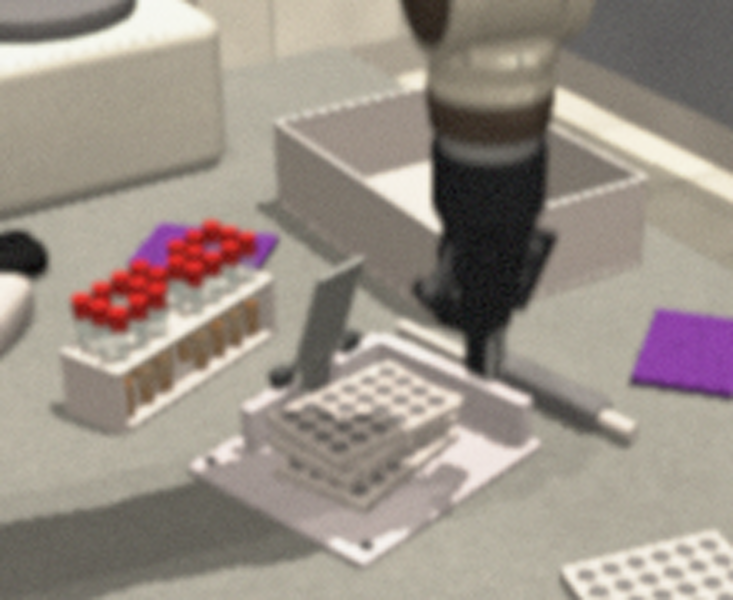

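The picture shows the shut fingers right of and behind the stack, with the tips at (485,370). The plates are fanned at (370,430) and the cover stands open at (335,310). I'll lower the tool and push +y with the tool's x face.

Request:
{"method": "servo_tool", "body": {
  "moves": [
    [[0, 0, 0], [0, 0, 0.033], 0],
    [[0, 0, 0], [0, 0, 0.033], 0],
    [[0, 0, 0], [0.01, 0, 0.03], 0],
    [[0, 0, 0], [0.01, 0, 0.003], 0],
    [[0, 0, 0], [0.008, 0, 0], 0],
    [[0, 0, 0], [0.004, 0, 0], 0],
    [[0, 0, 0], [0.004, 0, 0], 0],
    [[0, 0, 0], [0.004, 0, 0], 0],
    [[0, 0, 0], [0.004, 0, 0], 0],
    [[0, 0, 0], [0.004, 0, 0], 0]
  ]
}}

```text
time: 4.15
ee_pos: [0.5535, -0.0584, 0.0127]
tcp_rot: [180.0, 0.0, 105.6]
wrist_force: [0.6, -1.8, 1.0]
opening: 0.0
grasp_force: 0.9
```

```bash
python3 -c "
from h import *
tcp()"
```

```text
t 4.15 car [  8.9 -55.8  12.7] rot [180.    0.  105.6] yaw rel 90.0 F [ 0.6 -1.8  1. ] op 0.0
```

Request:
{"method": "servo_tool", "body": {
  "moves": [
    [[0, 0, 0], [0.003, 0, 0.001], 0],
    [[0, 0, 0], [0.003, 0, 0], 0],
    [[0, 0, 0], [0.003, 0, 0], 0],
    [[0, 0, 0], [0.003, 0, 0], 0],
    [[0, 0, 0], [0.002, 0, 0], 0],
    [[0, 0, 0], [0.002, 0, 0], 0],
    [[0, 0, 0], [0.001, 0, 0], 0],
    [[0, 0, 0], [0, 0, 0], 0]
  ]
}}

```text
time: 4.95
ee_pos: [0.5488, -0.0422, 0.0114]
tcp_rot: [180.0, 0.0, 105.6]
wrist_force: [1.9, -4.8, 1.1]
opening: -0.0001
grasp_force: 2.3
```

```bash
cat > chk.py <<'E'
from h import *
import sys
tcp()
p,d=camera("top");np.save("d_top.npy",d);cv2.imwrite("pics/%s_t.png"%sys.argv[1],cv2.resize(p[212:332,275:395,::-1],(600,600),interpolation=cv2.INTER_CUBIC))
p2,d2=camera("side");cv2.imwrite("pics/%s_s.png"%sys.argv[1],cv2.resize(p2[200:310,230:370,::-1],(763,600),interpolation=cv2.INTER_CUBIC))
X,band=sides(cloud("top",d))
a=band(44.5,51,(-90,78),(-85,58));print("top plate",cv2.minAreaRect(a[:,:2].astype(np.float32)),np.percentile(a[:,:2],[1,99],axis=0).round(1).tolist())
S=car(cloud("side",d2))
for i,(lo,hi) in enumerate(((11,17),(21,27),(31,37),(41,47))):
    m=(S[...,2]>lo)&(S[...,2]<hi)&(d2>0)
    # points on the -y face and -x face
    for nm,k,o,r in(("-y face",1,0,(-60,70)),("-x face",0,1,(-60,50))):
        q=S[m&(S[...,o]>r[0])&(S[...,o]<r[1])&(S[...,k]>-80)&(S[...,k]<0 if k else S[...,k]<-20)]
        if len(q)<8: continue
        # envelope: min per bin of o
        b=np.arange(r[0],r[1],8);e=[(b[j]+4,np.percentile(q[(q[:,o]>=b[j])&(q[:,o]<b[j]+8),k],10)) for j in range(len(b)-1) if ((q[:,o]>=b[j])&(q[:,o]<b[j]+8)).sum()>3]
        print("plate",i+1,nm,[(int(u),round(float(v),1)) for u,v in e])
E
python3 chk.py a
```

```text
t 4.95 car [  8.8 -38.9  11.4] rot [180.    0.  105.6] yaw rel 90.0 F [ 1.9 -4.8  1.1] op -0.0
top plate ((-1.4630355834960938, 33.919952392578125), (43.97832107543945, 120.01262664794922), 85.98382568359375) [[-58.3, 12.2], [58.0, 57.4]]
plate 1 -y face [(-56, -33.2), (-48, -34.2), (-40, -32.5), (-24, -32.3), (-16, -31.4), (-8, -31.0), (0, -48.7)]
plate 1 -x face [(-32, -61.7), (-24, -60.0), (-16, -63.7), (-8, -64.8), (0, -66.5), (8, -66.2), (16, -67.0), (24, -68.8), (32, -68.5), (40, -69.9)]
plate 2 -y face [(-56, -22.5), (-48, -23.4), (-8, -46.8), (0, -49.4), (8, -51.1), (56, -24.4)]
plate 2 -x face [(-24, -55.2), (-16, -56.3), (-8, -56.0), (0, -56.9), (8, -56.7), (16, -56.2), (24, -56.8), (32, -57.5), (40, -56.6)]
plate 3 -y face [(-48, -33.0), (-40, -30.8), (-32, -32.5), (-24, -30.3), (-16, -31.6), (-8, -42.1), (0, -48.9), (8, -50.5)]
plate 3 -x face [(-32, -47.1), (-24, -48.8)]
plate 4 -y face [(-56, -23.9), (-48, -25.1), (-40, -25.2), (-32, -24.8), (-24, -26.5), (-16, -25.1), (-8, -46.4), (0, -50.9), (8, -51.3)]
plate 4 -x face [(-24, -60.6), (-16, -65.0), (-8, -66.2), (0, -61.6), (8, -64.1), (16, -63.1), (24, -62.0), (32, -60.2), (40, -59.7)]
```

View pics/a_s.png

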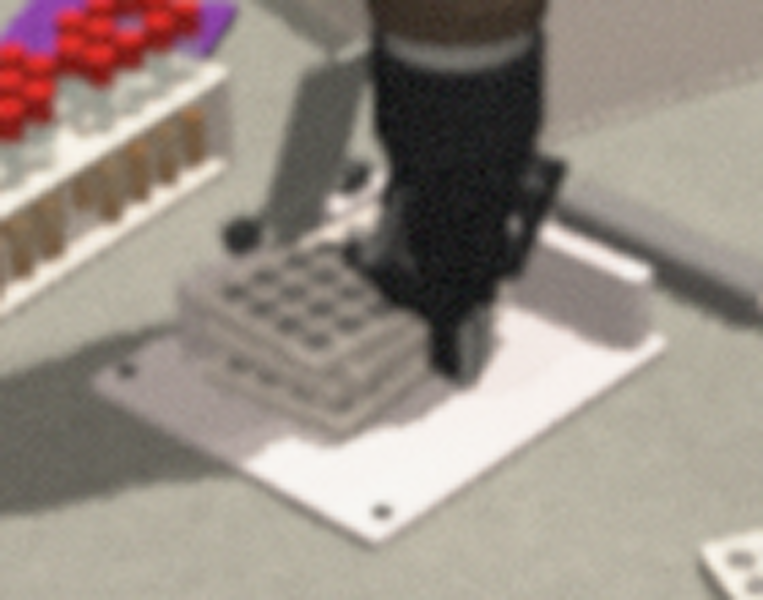

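In the side view the tool at (460,350) presses the -y face. The stack is already near the +y wall, and the plates are still about 20 mm short in x. I'll finish the y push.

Request:
{"method": "servo_tool", "body": {
  "moves": [
    [[0, 0, 0], [0.002, 0, 0], 0],
    [[0, 0, 0], [0.002, 0, 0], 0],
    [[0, 0, 0], [0.001, 0, 0], 0],
    [[0, 0, 0], [0.001, 0, 0], 0],
    [[0, 0, 0], [0, 0, 0], 0],
    [[0, 0, 0], [0, 0, 0], 0]
  ]
}}

```text
time: 5.65
ee_pos: [0.5464, -0.0408, 0.0114]
tcp_rot: [-179.8, 0.5, 105.4]
wrist_force: [-3.3, -29.3, 4.6]
opening: 0.0001
grasp_force: 13.1
```

```bash
python3 chk.py b
```

```text
t 5.65 car [  6.8 -36.9  11.4] rot [-179.8    0.5  105.4] yaw rel 89.8 F [ -3.3 -29.3   4.6] op 0.0
top plate ((-3.651935577392578, 37.80863952636719), (38.72205352783203, 119.33280181884766), 87.53697967529297) [[-60.8, 18.8], [55.5, 57.7]]
plate 1 -y face [(-56, -31.9), (-48, -31.0), (-40, -30.7), (-32, -30.9), (-24, -38.9), (-16, -29.0), (-8, -28.5), (0, -48.1), (48, -23.1)]
plate 1 -x face [(-32, -63.0), (-24, -63.4), (-16, -65.3), (-8, -66.2), (0, -66.1), (8, -67.5), (16, -68.9), (24, -68.3), (32, -68.6), (40, -70.0)]
plate 2 -y face [(-56, -22.3), (-48, -24.7), (-8, -44.0), (0, -48.2), (8, -48.6)]
plate 2 -x face [(-24, -55.7), (-16, -56.6), (-8, -58.1), (0, -56.8), (8, -56.9), (16, -58.0), (24, -56.9), (32, -56.7), (40, -58.0)]
plate 3 -y face [(-48, -30.9), (-40, -28.4), (-32, -29.7), (-24, -28.0), (-16, -28.5), (-8, -42.3), (0, -47.7), (8, -49.8)]
plate 3 -x face [(-32, -47.7), (-24, -49.6)]
plate 4 -y face [(-56, -24.5), (-48, -25.0), (-40, -24.1), (-32, -23.6), (-24, -23.2), (-16, -25.3), (-8, -42.9), (0, -48.9), (8, -48.4)]
plate 4 -x face [(-24, -62.9), (-16, -65.1), (-8, -65.9), (0, -65.3), (8, -62.4), (16, -66.1), (24, -63.7), (32, -64.1), (40, -62.7)]
```

Request:
{"method": "servo_tool", "body": {
  "moves": [
    [[0, 0, 0], [-0.006, 0, 0], 0],
    [[0, 0, 0], [-0.02, 0, 0], 0],
    [[0, 0, 0], [-0.02, 0, -0.04], 0],
    [[0, 0, 0], [0, -0.03, -0.02], 0],
    [[0, 0, 0], [0, -0.045, 0], 0],
    [[0, 0, 0], [0, -0.045, 0], 0]
  ]
}}

```text
time: 6.35
ee_pos: [0.4427, -0.1125, 0.0712]
tcp_rot: [180.0, -0.1, 105.7]
wrist_force: [0.0, -0.7, 0.7]
opening: 0.0002
grasp_force: 0.0
```

Request:
{"method": "servo_tool", "body": {
  "moves": [
    [[0, 0, 8.2], [0, 0, 0], 0],
    [[0, 0, 8.2], [0, 0, 0], 0],
    [[0, 0, 8.2], [0, 0, 0], 0],
    [[0, 0, 8.2], [0, 0, 0], 0],
    [[0, 0, 8.2], [0, 0, 0], 0],
    [[0, 0, 8.2], [0, 0, 0], 0],
    [[0, 0, 8.2], [0, 0, 0], 0],
    [[0, 0, 8.2], [0, 0, 0], 0],
    [[0, 0, 8.2], [0, 0, 0], 0],
    [[0, 0, 8.2], [0, 0, 0], 0],
    [[0, 0, 8], [0, 0, 0], 0],
    [[0, 0, 0], [0, 0, 0], 0]
  ]
}}

```text
time: 7.55
ee_pos: [0.4435, -0.1122, 0.0708]
tcp_rot: [-179.9, 0.0, 15.5]
wrist_force: [-0.7, 0.6, -0.5]
opening: -0.0
grasp_force: 0.0
```

```bash
python3 chk.py c
```

```text
t 7.55 car [-111.5  -78.    70.8] rot [-179.9    0.    15.5] yaw rel -0.1 F [-0.7  0.6 -0.5] op -0.0
top plate ((-4.592414855957031, 15.449542999267578), (83.73981475830078, 120.11750030517578), 87.41722869873047) [[-63.8, -26.1], [54.1, 56.5]]
plate 1 -y face [(-56, -32.3), (-40, -31.8), (-32, -30.9), (-24, -29.0), (-16, -28.6), (-8, -27.6), (8, -27.9), (16, -26.5), (24, -25.6), (32, -26.2), (40, -49.9), (48, -23.9)]
plate 1 -x face [(-32, -62.1), (-24, -63.3), (-8, -66.7), (0, -65.1), (8, -66.7), (16, -68.6), (24, -68.2), (32, -69.6), (40, -70.7)]
plate 2 -y face [(-8, -26.0), (0, -24.9), (32, -25.6), (48, -24.0), (56, -25.0)]
plate 2 -x face [(8, -57.9), (16, -58.0), (24, -57.4), (32, -56.9), (40, -57.5)]
plate 3 -y face [(-32, -28.6), (-24, -28.9), (-16, -27.8), (8, -27.1), (16, -27.2), (32, -27.0), (64, -23.8)]
plate 3 -x face [(-32, -36.0), (-24, -35.6)]
plate 4 -y face [(24, -29.1), (32, -27.2), (40, -27.4), (48, -28.1), (56, -27.9)]
plate 4 -x face [(0, -67.5), (8, -66.5), (16, -65.9), (24, -65.2), (32, -64.3), (40, -63.8)]
```

Request:
{"method": "servo_tool", "body": {
  "moves": [
    [[0, 0, 0], [0, -0.039, 0.02], 0],
    [[0, 0, 0], [0, -0.039, 0.02], 0],
    [[0, 0, 0], [0.01, 0, 0.02], 0],
    [[0, 0, 0], [0.01, 0, 0], 0],
    [[0, 0, 0], [0.004, 0, 0], 0],
    [[0, 0, 0], [0.004, 0, 0], 0],
    [[0, 0, 0], [0.004, 0, 0], 0],
    [[0, 0, 0], [0.004, 0, 0], 0],
    [[0, 0, 0], [0.004, 0, 0], 0],
    [[0, 0, 0], [0.004, 0, 0], 0]
  ]
}}

```text
time: 8.65
ee_pos: [0.4653, -0.0261, 0.0114]
tcp_rot: [180.0, 0.0, 15.6]
wrist_force: [-2.6, -1.8, 2.6]
opening: -0.0003
grasp_force: 1.5
```

```bash
python3 -c "
from h import *
tcp()"
```

```text
t 8.65 car [-67.3  -0.9  11.4] rot [180.    0.   15.6] yaw rel -0.0 F [-2.6 -1.8  2.6] op -0.0
```

Request:
{"method": "servo_tool", "body": {
  "moves": [
    [[0, 0, 0], [0.003, 0, 0], 0],
    [[0, 0, 0], [0.003, 0, 0], 0],
    [[0, 0, 0], [0.003, 0, 0], 0],
    [[0, 0, 0], [0.002, 0, 0], 0],
    [[0, 0, 0], [0.002, 0, 0], 0],
    [[0, 0, 0], [0, 0, 0], 0]
  ]
}}

```text
time: 9.25
ee_pos: [0.4779, -0.0224, 0.0113]
tcp_rot: [180.0, 0.0, 15.6]
wrist_force: [-1.6, -1.5, 3.0]
opening: 0.0001
grasp_force: 1.5
```

```bash
python3 chk.py d
```

```text
t 9.25 car [-54.2  -0.8  11.3] rot [180.    0.   15.6] yaw rel -0.0 F [-1.6 -1.5  3. ] op 0.0
top plate ((60.451576232910156, 16.96146011352539), (32.315555572509766, 81.78401947021484), 0.35978081822395325) [[46.7, -23.4], [76.4, 57.6]]
plate 1 -y face [(-40, -31.5), (-32, -34.3), (-24, -32.1), (-16, -29.7), (-8, -29.9), (0, -30.2), (8, -28.4), (16, -28.3), (24, -27.6), (32, -27.1), (40, -27.0), (48, -27.1), (56, -24.6)]
plate 1 -x face [(-32, -41.1), (-24, -41.6), (-16, -43.6), (-8, -64.5), (32, -46.7), (40, -47.3)]
plate 2 -y face [(-40, -22.4), (-16, -24.1), (-8, -24.5), (8, -24.6), (24, -25.0), (40, -23.7), (48, -25.0), (64, -25.1)]
plate 2 -x face [(-24, -41.0), (-16, -61.9), (-8, -64.9), (0, -66.7), (40, -40.8)]
plate 3 -y face [(-56, -16.0), (-40, -26.6), (-32, -27.3), (-24, -26.9), (-16, -26.3), (-8, -26.4), (0, -26.2), (8, -27.7), (24, -24.8), (32, -25.5), (40, -25.7), (48, -24.5), (64, -24.8)]
plate 3 -x face [(-24, -39.9), (-16, -61.0), (-8, -67.1)]
plate 4 -y face [(-48, -21.9), (-40, -24.4), (-32, -23.0), (-24, -23.6), (-16, -23.7), (-8, -22.1), (0, -23.6), (8, -22.2), (16, -24.3), (24, -23.2), (32, -22.4), (40, -23.1), (48, -23.8), (56, -23.5), (64, -23.8)]
plate 4 -x face [(-24, -44.3), (-16, -61.6), (-8, -65.7), (0, -66.0)]
```

Request:
{"method": "servo_tool", "body": {
  "moves": [
    [[0, 0, 0], [0.001, 0, 0], 0],
    [[0, 0, 0], [0.001, 0, 0], 0],
    [[0, 0, 0], [0.001, 0, 0], 0],
    [[0, 0, 0], [0, 0, 0], 0]
  ]
}}

```text
time: 9.75
ee_pos: [0.4797, -0.0218, 0.0111]
tcp_rot: [-180.0, 0.1, 15.6]
wrist_force: [-8.1, -3.1, 6.1]
opening: -0.0002
grasp_force: 4.6
```

```bash
python3 chk.py e
```

```text
t 9.75 car [-52.3  -0.7  11.1] rot [-1.80e+02  1.00e-01  1.56e+01] yaw rel -0.0 F [-8.1 -3.1  6.1] op -0.0
top plate ((69.15647888183594, 18.650733947753906), (30.17803192138672, 84.27620697021484), 12.221627235412598) [[47.4, -22.9], [77.6, 57.6]]
plate 1 -y face [(-40, -32.2), (-32, -32.0), (-24, -32.3), (-16, -31.9), (-8, -30.1), (0, -29.1), (8, -29.3), (16, -27.4), (24, -28.1), (32, -25.8), (40, -26.3), (48, -25.6), (56, -26.7)]
plate 1 -x face [(-32, -40.6), (-24, -40.0), (-16, -42.0), (-8, -61.5), (0, -63.6), (32, -45.9), (40, -46.0)]
plate 2 -y face [(-56, -14.7), (-48, -16.5), (-40, -24.0), (-32, -26.2), (-24, -24.3), (-16, -24.4), (-8, -24.6), (0, -24.6), (8, -24.6), (16, -23.8), (40, -24.9), (56, -24.0), (64, -25.0)]
plate 2 -x face [(-24, -38.8), (-16, -60.6), (-8, -63.8), (0, -65.2), (40, -42.5)]
plate 3 -y face [(-56, -16.2), (-48, -15.6), (-40, -28.2), (-32, -28.0), (-24, -26.4), (-16, -26.7), (-8, -26.7), (0, -27.1), (8, -27.3), (16, -25.4), (24, -26.3), (32, -25.7), (40, -24.5), (48, -24.2), (56, -24.5), (64, -23.0)]
plate 3 -x face [(-24, -39.3), (-16, -59.2), (-8, -64.4), (0, -64.3), (40, -43.2)]
plate 4 -y face [(-56, -12.1), (-40, -23.3), (-32, -23.0), (-24, -24.5), (-16, -23.7), (-8, -23.3), (0, -24.4), (8, -23.6), (16, -22.4), (24, -22.9), (32, -24.2), (40, -23.2), (48, -22.1), (56, -24.7), (64, -24.8)]
plate 4 -x face [(-24, -40.3), (-16, -60.6), (-8, -64.7), (0, -65.0)]
```

Request:
{"method": "servo_tool", "body": {
  "moves": [
    [[0, 0, 0], [-0.005, 0, 0], 0],
    [[0, 0, 0], [-0.025, 0, 0], 0],
    [[0, 0, 0], [0, 0, -0.03], 0],
    [[0, 0, 0], [0, 0.03, -0.03], 0],
    [[0, 0, 0], [0.025, 0.03, 0], 0],
    [[0, 0, 0], [0.025, 0.03, 0], 0],
    [[0, 0, 0], [0.01, 0, 0], 0]
  ]
}}

```text
time: 10.55
ee_pos: [0.5365, -0.1024, 0.0712]
tcp_rot: [179.9, -0.1, 15.5]
wrist_force: [-1.5, 0.7, -1.3]
opening: 0.0001
grasp_force: 0.0
```

Request:
{"method": "servo_tool", "body": {
  "moves": [
    [[0, 0, -8.2], [0, 0, 0], 0],
    [[0, 0, -8.2], [0, 0, 0], 0],
    [[0, 0, -8.2], [0, 0, 0], 0],
    [[0, 0, -8.2], [0, 0, 0], 0],
    [[0, 0, -8.2], [0, 0, 0], 0],
    [[0, 0, -8.2], [0, 0, 0], 0],
    [[0, 0, -8.2], [0, 0, 0], 0],
    [[0, 0, -8.2], [0, 0, 0], 0],
    [[0, 0, -8.2], [0, 0, 0], 0],
    [[0, 0, -8.2], [0, 0, 0], 0],
    [[0, 0, -8], [0, 0, 0], 0],
    [[0, 0, 0], [0, 0, 0], 0]
  ]
}}

```text
time: 11.75
ee_pos: [0.5339, -0.0997, 0.0712]
tcp_rot: [180.0, -0.0, 105.8]
wrist_force: [0.7, 0.2, 0.1]
opening: 0.0001
grasp_force: 0.0
```

```bash
python3 chk.py f
```

```text
t 11.75 car [-21.1 -90.3  71.2] rot [180.   -0.  105.8] yaw rel 90.1 F [0.7 0.2 0.1] op 0.0
top plate ((18.198413848876953, 16.9462947845459), (81.87325286865234, 119.5395736694336), 89.97038269042969) [[-40.6, -23.3], [77.1, 56.7]]
plate 1 -y face [(-40, -27.1), (-32, -30.7), (-24, -30.4), (-16, -29.5), (-8, -28.7), (0, -29.6), (8, -29.7), (16, -26.6), (24, -27.3), (32, -26.8)]
plate 1 -x face [(-32, -32.9), (-24, -40.1), (-16, -41.9), (-8, -40.9), (0, -42.6), (8, -42.9), (16, -44.5), (24, -45.5), (32, -46.4), (40, -47.0)]
plate 2 -y face [(-40, -21.6), (-32, -24.3), (16, -22.8), (24, -24.5)]
plate 2 -x face [(-24, -40.3), (-16, -40.6), (-8, -40.7), (0, -41.2), (8, -41.7), (32, -40.7), (40, -41.9)]
plate 3 -y face [(-40, -26.7), (-32, -26.2), (-24, -26.8), (-16, -26.5), (-8, -26.4), (0, -26.3), (8, -26.5), (16, -24.6), (24, -25.6)]
plate 3 -x face [(-24, -41.2), (-16, -41.2), (-8, -41.1), (0, -41.6), (16, -42.9), (24, -43.8), (32, -43.7), (40, -43.8)]
plate 4 -y face [(-40, -21.5), (-32, -22.4), (-24, -22.5), (-16, -23.2), (-8, -22.4), (0, -23.6), (8, -22.9), (16, -24.1), (24, -22.5), (32, -22.5)]
plate 4 -x face [(-24, -39.7), (-16, -41.9), (-8, -42.5), (0, -41.9), (8, -42.8), (16, -42.5), (24, -40.9), (32, -43.0), (40, -42.0)]
```

Request:
{"method": "servo_tool", "body": {
  "moves": [
    [[0, 0, 0], [0, 0, 0.03], 0],
    [[0, 0, 0], [0.01, 0, 0.03], 0],
    [[0, 0, 0], [0.015, 0, 0], 0],
    [[0, 0, 0], [0.01, 0, 0], 0],
    [[0, 0, 0], [0.005, 0, 0], 0],
    [[0, 0, 0], [0.003, 0, 0], 0],
    [[0, 0, 0], [0.003, 0, 0], 0],
    [[0, 0, 0], [0.003, 0, 0], 0],
    [[0, 0, 0], [0.002, 0, 0], 0],
    [[0, 0, 0], [0.002, 0, 0], 0],
    [[0, 0, 0], [0.001, 0, 0], 0],
    [[0, 0, 0], [0, 0, 0], 0]
  ]
}}

```text
time: 13.05
ee_pos: [0.5192, -0.0483, 0.0113]
tcp_rot: [-180.0, 0.0, 105.6]
wrist_force: [-0.5, -1.7, 1.0]
opening: 0.0002
grasp_force: 0.7
```

```bash
python3 chk.py g
```

```text
t 13.05 car [-21.4 -36.8  11.3] rot [-180.     0.   105.6] yaw rel 90.0 F [-0.5 -1.7  1. ] op 0.0
top plate ((18.218948364257812, 28.3429012298584), (59.127410888671875, 119.49722290039062), 89.93293762207031) [[-40.3, 2.5], [77.2, 57.6]]
plate 1 -y face [(-40, -24.4), (-32, -46.2), (-24, -48.4), (16, -25.4), (24, -26.1), (32, -25.2), (48, -24.3), (56, -25.2)]
plate 1 -x face [(-48, -29.6), (-24, -42.3), (-16, -41.6), (-8, -40.6), (0, -43.1), (8, -41.9), (16, -41.5), (24, -42.5), (40, -43.3)]
plate 2 -y face [(-40, -41.8), (-32, -44.3), (-24, -47.6), (-16, -48.7), (24, -24.3), (40, -23.6), (48, -25.4), (64, -24.8)]
plate 2 -x face [(-48, -36.8), (-40, -35.6), (-32, -35.5), (-24, -38.4), (-16, -41.4), (-8, -41.6), (0, -39.9), (8, -41.3), (16, -42.9), (32, -41.3), (40, -41.5)]
plate 3 -y face [(-40, -37.1), (-32, -44.0), (-24, -48.1), (-16, -48.3), (40, -25.8), (48, -25.0), (56, -25.4), (64, -24.0)]
plate 3 -x face [(-48, -30.6), (-40, -36.9), (-24, -41.5), (-16, -41.5), (0, -42.4), (8, -42.3), (16, -43.3), (24, -41.5), (32, -43.0), (40, -45.9)]
plate 4 -y face [(-40, -23.2), (-32, -47.2), (-24, -49.0), (-16, -48.2), (48, -24.7), (64, -24.9)]
plate 4 -x face [(-48, -34.0), (-40, -35.5), (-24, -40.4), (-8, -43.1), (0, -42.0), (8, -42.1), (16, -43.2), (24, -43.7), (32, -42.9), (40, -43.3)]
```

Request:
{"method": "servo_tool", "body": {
  "moves": [
    [[0, 0, 0], [0.0007, 0, 0], 0],
    [[0, 0, 0], [0.0007, 0, 0], 0],
    [[0, 0, 0], [0, 0, 0], 0]
  ]
}}

```text
time: 13.45
ee_pos: [0.5188, -0.0469, 0.0112]
tcp_rot: [-180.0, 0.0, 105.6]
wrist_force: [-1.4, -2.8, 0.3]
opening: -0.0004
grasp_force: 1.3
```

```bash
python3 chk.py h | head -2
```

```text
t 13.45 car [-21.4 -35.4  11.2] rot [-180.     0.   105.6] yaw rel 90.0 F [-1.4 -2.8  0.3] op -0.0
top plate ((18.16828155517578, 29.812000274658203), (56.34284210205078, 119.47489929199219), 89.83161163330078) [[-40.7, 5.0], [77.4, 57.5]]
```

Request:
{"method": "servo_tool", "body": {
  "moves": [
    [[0, 0, 0], [0.0006, 0, 0], 0],
    [[0, 0, 0], [0.0006, 0, 0], 0],
    [[0, 0, 0], [0, 0, 0], 0]
  ]
}}

```text
time: 13.85
ee_pos: [0.5185, -0.0456, 0.0113]
tcp_rot: [-180.0, -0.0, 105.6]
wrist_force: [-1.8, -3.0, 0.4]
opening: -0.0
grasp_force: 1.2
```

```bash
python3 chk.py i | head -2
```

```text
t 13.85 car [-21.3 -34.   11.3] rot [-180.    -0.   105.6] yaw rel 90.0 F [-1.8 -3.   0.4] op -0.0
top plate ((18.31627655029297, 30.73826026916504), (54.28322982788086, 119.01558685302734), 89.93070983886719) [[-40.4, 6.6], [77.2, 57.5]]
```

Request:
{"method": "servo_tool", "body": {
  "moves": [
    [[0, 0, 0], [0.0008, 0, 0], 0],
    [[0, 0, 0], [0.0008, 0, 0], 0],
    [[0, 0, 0], [0, 0, 0], 0]
  ]
}}

```text
time: 14.25
ee_pos: [0.5185, -0.0452, 0.0114]
tcp_rot: [-180.0, 0.1, 105.6]
wrist_force: [0.3, -10.3, 0.3]
opening: -0.0001
grasp_force: 4.7
```

```bash
python3 chk.py j
```

```text
t 14.25 car [-21.3 -33.6  11.4] rot [-1.800e+02  1.000e-01  1.056e+02] yaw rel 89.9 F [  0.3 -10.3   0.3] op -0.0
top plate ((18.277957916259766, 31.88143539428711), (52.06895065307617, 118.73308563232422), 89.93575286865234) [[-39.7, 9.3], [77.1, 57.6]]
plate 1 -y face [(-40, -22.2), (-32, -33.5), (-24, -44.6), (24, -24.4), (32, -24.1), (40, -24.1), (48, -24.2), (56, -23.9)]
plate 1 -x face [(-24, -41.0), (-16, -42.1), (-8, -41.8), (0, -41.4), (8, -42.0), (16, -41.3), (24, -40.9), (32, -41.3), (40, -41.8)]
plate 2 -y face [(-40, -23.0), (-32, -40.7), (-24, -45.7), (-16, -46.3), (24, -23.9), (32, -25.1), (40, -24.8), (48, -23.2), (56, -24.2), (64, -23.2)]
plate 2 -x face [(-48, -26.4), (-40, -35.1), (-32, -36.0), (-24, -40.7), (-16, -41.3), (-8, -40.3), (0, -41.4), (8, -41.3), (16, -40.9), (24, -40.7), (32, -42.0)]
plate 3 -y face [(-40, -26.2), (-32, -41.4), (-24, -46.6), (56, -24.7), (64, -23.9)]
plate 3 -x face [(-48, -26.8), (-40, -34.5), (-32, -36.4), (-24, -40.6), (-16, -40.9), (-8, -41.3), (0, -41.0), (8, -41.1), (16, -41.5), (24, -40.8), (32, -40.5)]
plate 4 -y face [(-40, -22.9), (-32, -42.8), (-24, -46.7), (-16, -45.2), (48, -24.1), (56, -24.8), (64, -23.6)]
plate 4 -x face [(-48, -28.2), (-40, -34.5), (-24, -42.5), (-16, -41.9), (-8, -42.6), (0, -41.1), (8, -41.8), (16, -42.5), (24, -41.9), (32, -43.1), (40, -41.0)]
```

Request:
{"method": "servo_tool", "body": {
  "moves": [
    [[0, 0, 0], [-0.003, 0, 0], 0],
    [[0, 0, 0], [-0.02, 0, 0], 0],
    [[0, 0, 0], [-0.02, 0, -0.03], 0],
    [[0, 0, 0], [0, -0.03, -0.03], 0],
    [[0, 0, 0], [0, -0.04, 0], 0],
    [[0, 0, 0], [0, -0.01, 0], 0]
  ]
}}

```text
time: 14.95
ee_pos: [0.4509, -0.1074, 0.0721]
tcp_rot: [180.0, -0.0, 105.6]
wrist_force: [0.8, -0.7, 0.2]
opening: 0.0001
grasp_force: 0.0
```

Request:
{"method": "servo_tool", "body": {
  "moves": [
    [[0, 0, 8.2], [0, 0, 0], 0],
    [[0, 0, 8.2], [0, 0, 0], 0],
    [[0, 0, 8.2], [0, 0, 0], 0],
    [[0, 0, 8.2], [0, 0, 0], 0],
    [[0, 0, 8.2], [0, 0, 0], 0],
    [[0, 0, 8.2], [0, 0, 0], 0],
    [[0, 0, 8.2], [0, 0, 0], 0],
    [[0, 0, 8.2], [0, 0, 0], 0],
    [[0, 0, 8.2], [0, 0, 0], 0],
    [[0, 0, 8.2], [0, 0, 0], 0],
    [[0, 0, 8], [0, 0, 0], 0],
    [[0, 0, 0], [0, 0, 0], 0]
  ]
}}

```text
time: 16.15
ee_pos: [0.4531, -0.1067, 0.0711]
tcp_rot: [-180.0, -0.0, 15.5]
wrist_force: [-0.2, -1.1, -0.5]
opening: 0.0002
grasp_force: 0.0
```

```bash
python3 chk.py k
```

```text
t 16.15 car [-100.8  -75.2   71.1] rot [-180.    -0.    15.5] yaw rel -0.1 F [-0.2 -1.1 -0.5] op 0.0
top plate ((18.22042465209961, 16.927114486694336), (81.98529815673828, 119.30010223388672), 89.95551300048828) [[-40.4, -23.2], [76.8, 56.9]]
plate 1 -y face [(-24, -24.2), (-16, -24.9), (0, -25.0), (8, -23.9), (16, -24.3), (24, -24.3), (32, -23.5), (48, -23.4), (56, -24.0), (64, -23.4)]
plate 1 -x face [(-24, -29.8), (16, -40.8), (24, -41.0), (40, -40.1)]
plate 2 -y face [(-24, -23.8), (-16, -23.5), (0, -24.2), (8, -24.7), (24, -24.3), (32, -24.7), (40, -23.2), (56, -24.6), (64, -23.1)]
plate 2 -x face [(-24, -23.9), (16, -40.8), (24, -41.2), (32, -40.6), (40, -41.5)]
plate 3 -y face [(-24, -23.4), (-8, -24.8), (8, -24.3), (24, -23.8), (32, -24.3), (40, -24.3), (48, -23.1), (56, -24.7), (64, -23.4)]
plate 3 -x face [(-24, -23.3), (8, -40.5), (16, -41.5), (40, -41.1)]
plate 4 -y face [(24, -23.5), (48, -23.7), (56, -23.1), (64, -23.4)]
plate 4 -x face [(16, -42.9), (24, -42.9), (32, -41.9), (40, -43.4)]
```

Request:
{"method": "servo_tool", "body": {
  "moves": [
    [[0, 0, 0], [0, -0.038, 0.02], 0],
    [[0, 0, 0], [0, -0.038, 0.02], 0],
    [[0, 0, 0], [0.01, 0, 0.0195], 0],
    [[0, 0, 0], [0.015, 0, 0], 0],
    [[0, 0, 0], [0.015, 0, 0], 0],
    [[0, 0, 0], [0.005, 0, 0], 0],
    [[0, 0, 0], [0.002, 0, 0], 0],
    [[0, 0, 0], [0.002, 0, 0], 0],
    [[0, 0, 0], [0.001, 0, 0], 0],
    [[0, 0, 0], [0, 0, 0], 0]
  ]
}}

```text
time: 17.25
ee_pos: [0.4802, -0.0206, 0.0118]
tcp_rot: [-180.0, 0.0, 15.6]
wrist_force: [0.2, 0.1, 0.5]
opening: 0.0
grasp_force: 0.0
```

```bash
python3 chk.py k | head -2
```

```text
t 17.25 car [-51.5   0.4  11.8] rot [-180.     0.    15.6] yaw rel -0.0 F [0.2 0.1 0.5] op 0.0
top plate ((61.802120208740234, 17.27727699279785), (32.063655853271484, 81.17256927490234), 0.10799868404865265) [[48.1, -22.8], [77.8, 57.6]]
```

Request:
{"method": "servo_tool", "body": {
  "moves": [
    [[0, 0, 0], [0.0007, 0, 0], 0],
    [[0, 0, 0], [0.0007, 0, 0], 0],
    [[0, 0, 0], [0.0006, 0, 0], 0],
    [[0, 0, 0], [0, 0, 0], 0]
  ]
}}

```text
time: 17.75
ee_pos: [0.481, -0.0203, 0.0115]
tcp_rot: [180.0, 0.2, 15.6]
wrist_force: [-8.2, -2.5, 3.3]
opening: -0.0002
grasp_force: 4.0
```

```bash
python3 chk.py k | head -2
```

```text
t 17.75 car [-50.7   0.4  11.5] rot [180.    0.2  15.6] yaw rel -0.0 F [-8.2 -2.5  3.3] op -0.0
top plate ((61.83258056640625, 17.185684204101562), (32.27582931518555, 81.37572479248047), 0.1362268477678299) [[47.7, -23.1], [78.0, 57.7]]
```

Request:
{"method": "servo_tool", "body": {
  "moves": [
    [[0, 0, 0], [0.0005, 0, 0], 0],
    [[0, 0, 0], [0, 0, 0], 0],
    [[0, 0, 0], [-0.004, 0, 0], 0],
    [[0, 0, 0], [-0.025, 0, 0], 0],
    [[0, 0, 0], [-0.015, 0.03, 0], 0],
    [[0, 0, 0], [0, 0.04, 0], 0],
    [[0, 0, 0], [0, 0, 0], 0]
  ]
}}

```text
time: 18.55
ee_pos: [0.4603, -0.1021, 0.0123]
tcp_rot: [179.9, -0.1, 15.4]
wrist_force: [0.2, 0.4, -0.8]
opening: 0.0
grasp_force: 0.0
```

```bash
python3 chk.py l
python3 - <<'E'
from h import *
a=cv2.imread("pics/l_t.png");b=cv2.imread("pics/l_s.png");cv2.imwrite("pics/l.png",np.hstack([cv2.resize(a,(370,370)),cv2.resize(b,(430,338))[:,:].copy() if 0 else cv2.resize(b,(430,370))]))
E
```

```text
t 18.55 car [-92.7 -72.7  12.3] rot [ 1.799e+02 -1.000e-01  1.540e+01] yaw rel -0.2 F [ 0.2  0.4 -0.8] op 0.0
top plate ((18.947437286376953, 16.985523223876953), (118.07970428466797, 81.94905090332031), 0.003372844308614731) [[-39.2, -23.3], [76.9, 56.7]]
plate 1 -y face [(24, -23.9), (32, -23.1), (40, -24.1), (48, -24.8), (56, -23.5), (64, -24.4)]
plate 2 -y face [(16, -24.0), (24, -24.2), (32, -24.3), (40, -24.9), (48, -24.9), (64, -24.1)]
plate 3 -y face [(16, -24.0), (24, -24.1), (32, -22.9), (40, -25.1), (48, -25.6), (56, -22.9), (64, -24.8)]
plate 4 -y face [(16, -23.5), (24, -23.1), (32, -23.4), (40, -20.3), (48, -21.7), (56, -23.2), (64, -25.7)]
```

View pics/l.png

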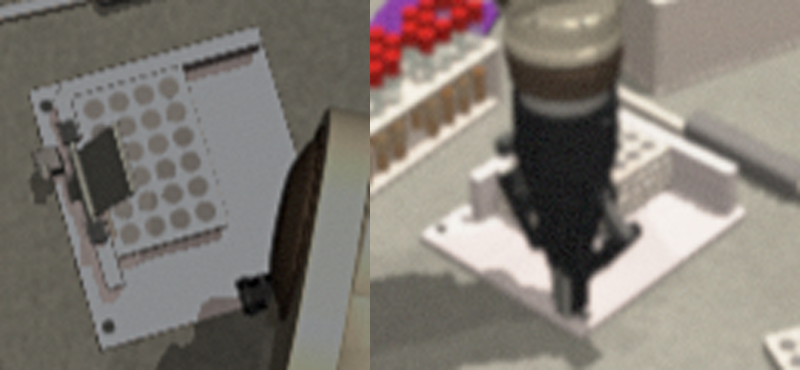

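Both views show the stack squared into the corner, with the tool clear at the front corner. I'll go over the cover to its +y side next and check the -x faces from there.

Request:
{"method": "servo_tool", "body": {
  "moves": [
    [[0, 0, 0], [0, 0, -0.048], 0],
    [[0, 0, 0], [0, 0, -0.048], 0],
    [[0, 0, 0], [0, 0, -0.048], 0],
    [[0, 0, 0], [0, 0, -0.048], 0],
    [[0, 0, 0], [0.025, -0.04, 0], 0],
    [[0, 0, 0], [0.025, -0.04, 0], 0],
    [[0, 0, 0], [0.025, -0.04, 0], 0],
    [[0, 0, 0], [0.025, -0.04, 0], 0],
    [[0, 0, 0], [0.008, -0.02, 0], 0],
    [[0, 0, 0], [0, 0, 0], 0]
  ]
}}

```text
time: 19.65
ee_pos: [0.5145, 0.107, 0.2032]
tcp_rot: [-180.0, 0.0, 15.9]
wrist_force: [0.6, -0.0, -0.3]
opening: 0.0001
grasp_force: 0.0
```

Request:
{"method": "servo_tool", "body": {
  "moves": [
    [[0, 0, -8.2], [0, 0, 0], 0],
    [[0, 0, -8.2], [0, 0, 0], 0],
    [[0, 0, -8.2], [0, 0, 0], 0],
    [[0, 0, -8.2], [0, 0, 0], 0],
    [[0, 0, -8.2], [0, 0, 0], 0],
    [[0, 0, -8.2], [0, 0, 0], 0],
    [[0, 0, -8.2], [0, 0, 0], 0],
    [[0, 0, -8.2], [0, 0, 0], 0],
    [[0, 0, -8.2], [0, 0, 0], 0],
    [[0, 0, -8.2], [0, 0, 0], 0],
    [[0, 0, -8], [0, 0, 0], 0],
    [[0, 0, 0], [0, 0, 0], 0]
  ]
}}

```text
time: 20.85
ee_pos: [0.5144, 0.1032, 0.2039]
tcp_rot: [180.0, 0.0, 105.7]
wrist_force: [-0.3, 0.2, -0.5]
opening: 0.0002
grasp_force: 0.0
```

```bash
python3 chk.py m
python3 - <<'E'
from h import *
for n in ("side",):
    for o in("cover_edge","cover_hinge"): print(o,[(car(w(n,r["xyz"])).round(1),round(r["score"],2)) for r in mark_of(o,n)][:3])
E
```

```text
t 20.85 car [ 14.8 110.4 203.9] rot [180.    0.  105.7] yaw rel 90.1 F [-0.3  0.2 -0.5] op 0.0
top plate ((18.959163665771484, 16.99131965637207), (81.91758728027344, 118.03602600097656), 89.97024536132812) [[-39.0, -23.3], [76.9, 56.7]]
plate 1 -y face [(-40, -21.9), (-32, -23.5), (-24, -23.3), (-16, -24.0), (0, -23.7), (8, -24.5), (24, -24.4), (32, -24.6), (40, -53.1), (48, -25.6), (56, -25.8)]
plate 1 -x face [(-24, -40.4), (-16, -52.4), (-8, -40.5), (0, -40.5), (8, -41.8), (24, -40.5), (32, -40.3), (40, -40.8)]
plate 2 -y face [(-40, -22.4), (-32, -23.8), (-24, -22.7), (-16, -23.2), (0, -24.5), (8, -24.2), (16, -23.9), (24, -24.4), (32, -25.5), (40, -24.8), (48, -24.4), (56, -24.6)]
plate 2 -x face [(-24, -40.3), (-16, -40.6), (-8, -41.5), (0, -40.4), (8, -42.6), (16, -41.0), (24, -41.0), (32, -40.3), (40, -41.1)]
plate 3 -y face [(-40, -23.9), (-32, -23.6), (-24, -24.6), (-16, -23.0), (-8, -24.6), (0, -24.0), (8, -24.5), (16, -24.7), (24, -23.6), (32, -24.3), (40, -24.0), (48, -23.9), (56, -24.7)]
plate 3 -x face [(-24, -40.2), (-16, -40.1), (-8, -39.9), (0, -41.7), (8, -40.8), (16, -41.5), (24, -41.2), (32, -41.2), (40, -41.4)]
plate 4 -y face [(-40, -22.2), (-32, -24.4), (-24, -22.2), (-16, -22.6), (-8, -24.0), (0, -24.9), (8, -23.1), (16, -22.5), (24, -22.8), (32, -22.9), (40, -23.4), (48, -23.5), (56, -22.8), (64, -24.2)]
plate 4 -x face [(-24, -41.1), (-16, -40.5), (-8, -40.6), (0, -41.5), (8, -41.2), (16, -40.7), (24, -40.2), (32, -40.4), (40, -40.5)]
cover_edge [(array([ 16.2,  42.3, 148.4]), 0.98)]
cover_hinge [(array([15.8, 71.1, 54.4]), 0.96), (array([-122.3,  343.3,    2.8]), 0.35)]
```

View pics/m_s.png

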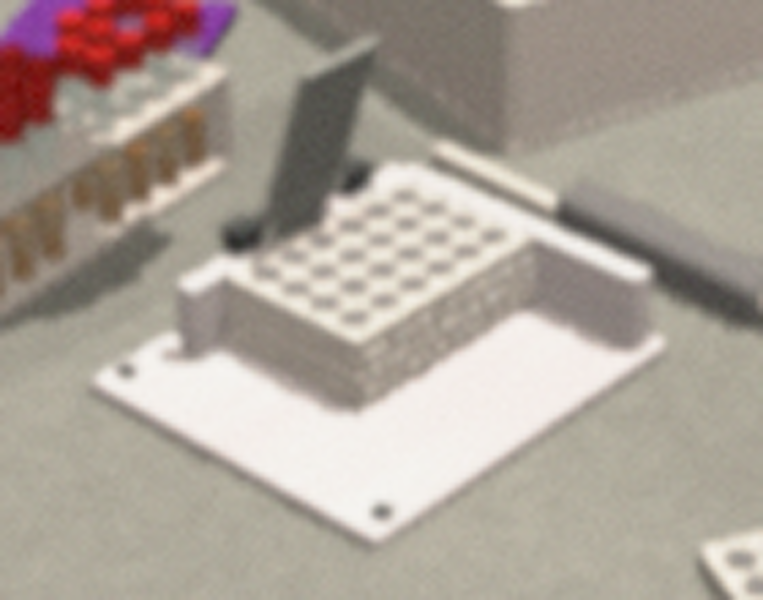

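Side view: all four plates now form one block flush in the corner, faces at (300,350) and (450,330), and the cover is open at (320,130). Now I'll swing the cover down from its outer face.

Request:
{"method": "servo_tool", "body": {
  "moves": [
    [[0, 0, 0], [0, 0, 0.035], 0],
    [[0, 0, 0], [-0.02, 0, 0.034], 0],
    [[0, 0, 0], [-0.025, 0, 0], 0],
    [[0, 0, 0], [-0.013, 0, 0.001], 0],
    [[0, 0, 0], [-0.011, 0, 0.005], 0],
    [[0, 0, 0], [-0.01, 0, 0.006], 0],
    [[0, 0, 0], [-0.009, 0, 0.008], 0],
    [[0, 0, 0], [-0.008, 0, 0.009], 0],
    [[0, 0, 0], [-0.0065, 0, 0.01], 0],
    [[0, 0, 0], [0, 0, 0], 0]
  ]
}}

```text
time: 22.05
ee_pos: [0.5419, 0.004, 0.094]
tcp_rot: [-179.9, -0.0, 105.6]
wrist_force: [0.0, -0.8, 0.4]
opening: -0.0
grasp_force: 0.4
```

```bash
python3 chk.py n|head -1
python3 - <<'E'
from h import *
for n in ("side",):
    for o in("cover_edge",): print(o,[(car(w(n,r["xyz"])).round(1),round(r["score"],2)) for r in mark_of(o,n)][:3])
E
```

```text
t 22.05 car [14.5  7.5 94. ] rot [-179.9   -0.   105.6] yaw rel 89.9 F [ 0.  -0.8  0.4] op -0.0
cover_edge [(array([ 16.3, -12.7, 102.2]), 0.67), (array([17.1, 18.5,  5. ]), 0.23)]Traceback (most recent call last):
  File "chk.py", line 7, in <module>
    a=band(44.5,51,(-90,78),(-85,58));print("top plate",cv2.minAreaRect(a[:,:2].astype(np.float32)),np.percentile(a[:,:2],[1,99],axis=0).round(1).tolist())
                                                                                                    ~~~~~~~~~~~~~^^^^^^^^^^^^^^^^^^^^^^^
    return _quantile_unchecked(
        a, q, axis, out, overwrite_input, method, keepdims, weights)
    return _ureduce(a,
                    func=_quantile_ureduce_func,
    ...<5 lines>...
                    overwrite_input=overwrite_input,
                    method=method)
    r = func(a, **kwargs)
    result = _quantile(arr,
                       quantiles=q,
    ...<2 lines>...
                       out=out,
                       weights=wgt)
    slices_having_nans = np.isnan(arr[-1, ...])
                                  ~~~^^^^^^^^^
IndexError: index -1 is out of bounds for axis 0 with size 0
```

View pics/n_s.png

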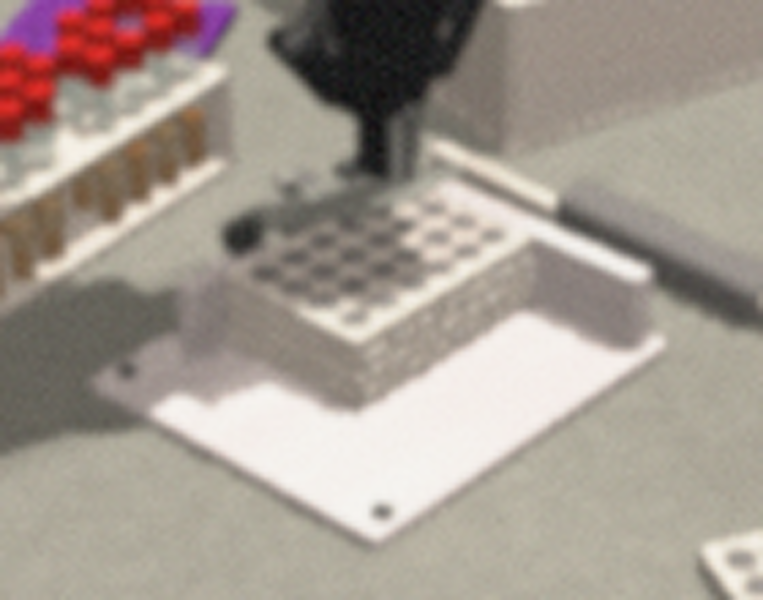

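The fingertips (385,170) hold the cover tilted at about 0.5 rad over the stack. I'll keep pressing down past the catch.

Request:
{"method": "servo_tool", "body": {
  "moves": [
    [[0, 0, 0], [-0.0035, 0, 0.005], 0],
    [[0, 0, 0], [-0.0025, 0, 0.007], 0],
    [[0, 0, 0], [-0.002, 0, 0.007], 0],
    [[0, 0, 0], [-0.0015, 0, 0.007], 0],
    [[0, 0, 0], [0, 0, 0.005], 0],
    [[0, 0, 0], [0, 0, 0.003], 0],
    [[0, 0, 0], [0, 0, 0.002], 0],
    [[0, 0, 0], [0, 0, 0], 0]
  ]
}}

```text
time: 23.0
ee_pos: [0.5447, -0.0045, 0.0593]
tcp_rot: [-180.0, -0.0, 105.6]
wrist_force: [-0.0, 0.0, 0.2]
opening: -0.0001
grasp_force: 0.0
```

```bash
python3 -c "
from h import *
tcp()"
```

```text
t 23.0 car [15.  -1.5 59.3] rot [-180.    -0.   105.6] yaw rel 90.0 F [-0.   0.   0.2] op -0.0
```

Request:
{"method": "servo_tool", "body": {
  "moves": [
    [[0, 0, 0], [0, 0, -0.04], 0],
    [[0, 0, 0], [0, 0, -0.045], 0],
    [[0, 0, 0], [0, 0, -0.045], 0],
    [[0, 0, 0], [0.045, 0, -0.02], 0],
    [[0, 0, 0], [0.045, 0, 0], 0],
    [[0, 0, 0], [0.045, 0, 0], 0],
    [[0, 0, 0], [0, 0, 0], 0],
    [[0, 0, 0], [0, 0, 0], 0]
  ]
}}

```text
time: 23.8
ee_pos: [0.5084, 0.1263, 0.21]
tcp_rot: [180.0, 0.0, 105.7]
wrist_force: [-0.4, -0.2, -0.2]
opening: 0.0002
grasp_force: 0.0
```

```bash
python3 chk.py o
python3 - <<'E'
from h import *
X=car(cloud("top",np.load("d_top.npy")))
m=(X[...,0]>-5)&(X[...,0]<35)&(X[...,1]>-24)&(X[...,1]<60)&(X[...,2]>52)&(X[...,2]<120);q=X[m];print("cover z vs y",np.polyfit(q[:,1],q[:,2],1),len(q))
E
```

```text
t 23.8 car [ 15.3 134.3 210. ] rot [180.    0.  105.7] yaw rel 90.1 F [-0.4 -0.2 -0.2] op 0.0
top plate ((18.874755859375, 16.979475021362305), (81.8184814453125, 117.95092010498047), 89.93880462646484) [[-39.5, -23.1], [77.1, 57.3]]
plate 1 -y face [(-40, -22.7), (-32, -24.1), (-16, -23.7), (0, -24.8), (8, -23.3), (16, -24.1), (32, -24.7), (48, -24.9), (56, -24.3)]
plate 1 -x face [(-24, -39.8), (-16, -40.9), (-8, -40.5), (8, -41.4), (24, -41.5), (32, -41.9)]
plate 2 -y face [(-40, -21.7), (-32, -25.0), (-24, -23.2), (-16, -22.0), (-8, -24.3), (0, -24.4), (8, -24.9), (16, -23.7), (32, -24.7), (48, -25.0), (56, -24.9), (64, -24.2)]
plate 2 -x face [(-24, -37.9), (-16, -40.8), (-8, -40.3), (0, -41.0), (8, -40.0), (16, -40.1), (24, -42.0), (32, -41.4), (40, -42.4)]
plate 3 -y face [(-40, -22.8), (-32, -23.7), (-16, -24.2), (-8, -23.7), (0, -25.1), (8, -23.6), (16, -23.5), (32, -23.7), (48, -24.0), (56, -24.5), (64, -24.3)]
plate 3 -x face [(-24, -40.7), (-16, -41.5), (-8, -41.0), (0, -40.3), (8, -40.9), (16, -41.1), (24, -41.0), (32, -41.3)]
plate 4 -y face [(-40, -21.0), (-32, -24.2), (-24, -24.1), (-16, -24.5), (-8, -24.1), (0, -22.4), (8, -24.1), (16, -24.2), (24, -24.5), (32, -24.2), (40, -22.7), (56, -23.7), (64, -23.5)]
plate 4 -x face [(-24, -38.7), (-16, -41.2), (-8, -39.2), (0, -40.9), (8, -40.7), (16, -40.8), (24, -40.2), (32, -41.2), (40, -39.6)]
cover z vs y [3.47276333e-03 5.78060189e+01] 690
```

View pics/o_s.png

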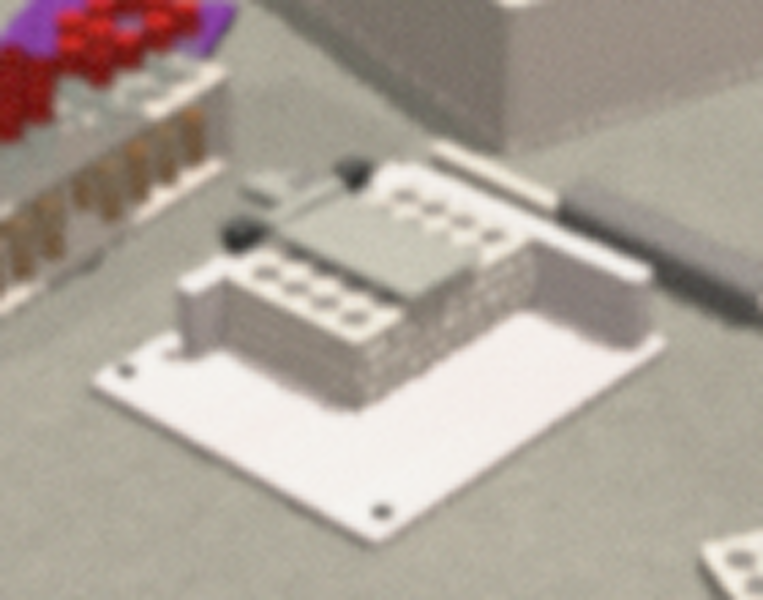

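The cover lies level at (380,245), 58 mm above the bench, and is held shut. The stack is flush in the corner and the robot is clear.

```bash
python3 -c "
from workcell import job_done
print(job_done())"
```

```text
the job is handed in; nothing more can be done
None
```

The job is handed in at about 24 s: all four plates measure flush against both walls to within about 1 mm, and the cover is snapped shut and holding level. One push briefly reached about 29 N when the skewed stack jammed; I backed off and freed it with pushes that read about 10 N or less.

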